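# Keeper plate off its pins, latch brackets sorted by hand

## Task

A keeper plate sits on two locating pins over a pair of steel flask-latch brackets: take it by its handle, lift it straight up off the pins without letting it cock or jam, and lay it down flat and squarely on the black rubber pad before you touch the brackets. Then lower the left-hand bracket into the bin on the robot's left and the right-hand (mirror-image) bracket into the bin on its right, ear upwards as they lie now, flat on the bin's floor and not dropped. Do not shift or knock over anything else on the bench.

Things in the scene. Friction and masses are not known exactly. Their poses are not given: they have to be found in the camera images.
- plate: aluminium keeper plate, about 380 g: 200 (x) x 64 (y) x 12 mm thick, origin at the centre of its underside, z up. Upright handle tab amid its top: 60 mm along x, 14 mm thick along y, from 12 to 48 mm above the underside. 14 mm through holes at x = -84 and +84 mm take the pins. Starts seated on the pin shoulders, underside 44 mm above the bench, 4 mm above the brackets' bars
- fixture: fixture, fixed: dark grey steel base 216 (x) x 124 (y) x 20 mm high, origin at the centre of its underside, z up. At x = -84 and +84 mm, y = 0, stand two steel pins: shoulder 20 mm across up to 44 mm above the bench, then 12 mm across up to the tip at 74 mm; the plate must rise 30 mm to clear them. Fixture and pad swap sides between starts
- bracket_left: left-hand steel bracket, 160 g: bar 110 x 14 x 20 mm high along its x; origin under the bar's middle. Ear at its -x end (10 mm along x), 45 mm high; foot at its +x end (15 mm along x, 20 high), 25 mm out from the bar's side to +y: seen from above, ear end nearest you, the foot points left. Starts on the base, its x nearly along the fixture's y, 40 mm to either side of the fixture's middle
- bracket_right: right-hand steel bracket, 160 g: bar 110 x 14 x 20 mm high along its x; origin under the bar's middle. Ear at its -x end (10 mm along x), 45 mm high; foot at its +x end (15 mm along x, 20 high), 25 mm out from the bar's side to -y: seen from above, ear end nearest you, the foot points right. Starts on the base, its x nearly along the fixture's y, 40 mm to either side of the fixture's middle
- pad: black rubber pad, fixed to the bench: 230 (x) x 100 (y) x 6 mm, origin at the centre of its underside, z up. The plate is to lie on it with the two long axes parallel (either way round)
- bin_left: grey open bin on the robot's left (+y), fixed: outside 170 (x) x 130 (y) x 45 mm high, walls and floor 4 mm, origin at the centre of its underside, z up. For the left-hand bracket
- bin_right: grey open bin on the robot's right (-y), fixed, the same size as the left one. For the right-hand bracket
- bottle: brown bottle, loose bystander, 64 mm across, 190 mm high, origin under its centre; stands beyond the task's things
- jar: white jar, loose bystander, 64 mm across, 100 mm high, origin under its centre; far left of the middle
- flask: clear bottle, loose bystander, 60 mm across, 130 mm high, origin under its centre; far right of the middle
- pen_cup: blue cup with pens, loose bystander, 76 mm across, 145 mm high with its pens, origin under its centre; near the robot, left
- timer: white timer, loose bystander, 75 x 85 x 18 mm, origin under its centre; far side, in the middle
- tape: roll of white tape lying flat, loose bystander, 90 mm across, 22 mm high, origin under its centre; near the robot, right
Not all that is in view belongs to the job. What is shaped like the bin_right but red is not meant.

How it is judged:
By the outcome, as a careful person would: the job done as asked, in the order asked, and still so for the second after the job is handed in, with the robot touching nothing.
It also fails if it takes over 72 s, if anything falls off the work surface, if the arm or the gripper's body presses on something with over 40 N, if the wrist force passes 120 N, or if a joint passes its speed limit or range.

## Robot

A 6-joint arm with a two-finger parallel gripper is mounted at the origin on the work surface. World frame = base frame: x ahead of the robot, y to its left, z up, the work surface at z = 0. Lengths are in mm, angles in rad, forces in N, time in s.
With the tool pointing down it reaches from about 300 to 775 mm from the base axis. Payload 14.6 kg.
Tool frame: the origin (TCP) lies on the centre line of the jaws, within the pads' length; the fingertips stand 19 mm ahead of it and the grasp point (between the pads) is the TCP (bot.tip_reach is the distance from the TCP to the fingertips, in mm); z points along the fingers, y is the line along which they close (so a half turn about z gives the same grasp; the last joint's range is limited). The gripper opens to 85 mm and grips with 20 to 120 N. Pads are 22 mm wide; open, the fingers measure 114 mm over their backs; the gripper's body (76 mm by 85 mm) begins 54 mm behind the grasp point. The pads swing forward as they close: fully open they stand 13 mm farther back than shut.
Start: joints at [1.15, 0.3, 1.521, -0, 1.321, -0.067], TCP at [190.553, 515.926, 250.281] pointing down, gripper open.
Joint ranges: [-3.03, 3.03], [-0.79, 2.21], [0.23, 2.52], [-1.04, 4.18], [0, 3.07], [-2.55, 2.55]. Speed limits (rad/s): [2.22, 2.22, 2.57, 3.14, 3.14, 3.14].

## Interface

Orientations are given as a unit quaternion [w, x, y, z].
In Python, from rig import bot gives the robot as it stands. Calls block until the motion is done:
- bot.move_to(position, orientation): joint-space move of the TCP to a pose.
- bot.servo_line(position, attitude=None, speed=150, until_force=None): straight line of the TCP; attitude=None keeps the orientation; speed is the mean speed in mm/s. With until_force (N) it stops when the force on the tool has changed by that much, and returns True; else False.
- bot.move_joints(angles): joint-space move.
- bot.move_gripper(opening, grip_force=None): finger opening in mm; grip_force is the grip in N (None keeps the last); returns when the fingers have stopped.
- bot.dwell(seconds).
- bot.ik(position, orientation): joint angles nearest the present ones, or None.
- bot.read_state(): the state.
- bot.read_camera(name): name is "side" or "top" or "wrist"; returns a dict with "image" (480x640x3 uint8, blue, green, red), "depth" (480x640 float32, mm along the optical axis (not along the pixel's ray), 0 where there is no reading), "fovy" (degrees; the focal length in pixels is half the picture's height over the tangent of half this angle, whatever the lens; pixels are square), "cx", "cy" (the principal point, pixels), "eye" and "attitude" of the camera in the world; the wrist camera has in their place "mount" (4x4, takes a point from camera to tool coordinates, whose origin is the TCP and whose axes are the flange's). Camera axes: x right, y down, z forward; pixel columns grow to the right and rows downward; lengths in mm; the calibration is good to about 2 mm. A picture is of the moment at which its call begins: read the wrist's pose just before it.
A pose or a line that the arm cannot do raises bot.MotionError and nothing moves.
- bot.finish_job(): hands the job in; it is judged then, once.
The state is a dict: "clock": time; "joint_positions": joint angles; "qvel": joint speeds; "effort": joint torques, N m; "ee_pos": TCP position; "tool_rot": TCP orientation; "ft_force": force on the tool from outside, world axes, zero at the start; "moment": the same for the moment, N m; "grip_width": finger opening in mm; "grip_force": force on a finger pad.
Only numpy, scipy, OpenCV 4.12 (cv2) and the standard library are available. Lean on these libraries where they do the work, as an engineer would, in place of code of your own. Each camera call takes 0.05 s, during which the arm holds its last target. There are 200 camera calls.

## Working session

There is one attempt and no reset: what is moved stays moved. The work goes in short steps, each a Python script; the robot and the scene stay as the last script left them, time stands still between calls to the robot, and variables do not carry over. Pictures are saved under pics/ and viewed, at most 10 in all, crops included, and the job is handed in when it is done.

```bash
mkdir -p pics; ls
cat > h.py <<'E'
import numpy as np, cv2
from scipy.spatial.transform import Rotation as R
from rig import bot
def rot(q): return R.from_quat(np.r_[q[1:],q[0]]).as_matrix()
def cam(name):
    s=bot.read_state(); c=bot.read_camera(name)
    if 'mount' in c:
        T=np.eye(4);T[:3,:3]=rot(s['tool_rot']);T[:3,3]=s['ee_pos'];T=T@np.array(c['mount'])
    else:
        T=np.eye(4);a=np.array(c['attitude']);T[:3,:3]=a if a.shape==(3,3) else rot(a);T[:3,3]=c['eye']
    np.savez('%s.npz'%name,img=c['image'],depth=c['depth'],T=T,f=240/np.tan(np.radians(c['fovy'])/2),cx=c['cx'],cy=c['cy'])
    return dict(np.load('%s.npz'%name))
def cloud(c):
    v,u=np.mgrid[:480,:640];d=c['depth']
    p=np.stack([(u-c['cx'])/c['f']*d,(v-c['cy'])/c['f']*d,d],-1)
    return p@c['T'][:3,:3].T+c['T'][:3,3]
def q(yaw): # tool down, jaw line (y) at angle yaw (rad) from world y (mod pi)
    r=(R.from_euler('z',yaw)*R.from_matrix(np.diag([1.,-1,-1]))).as_quat(); return [r[3],*r[:3]]
E
python3 - <<'E'
from h import *
s=bot.read_state();print(s)
c=cam('top');cv2.imwrite('pics/top.png',c['img']);print(c['T'],c['f'])
c=cam('side');cv2.imwrite('pics/side.png',c['img'])
E
```

```text
pics
{'clock': 0.0, 'joint_positions': array([ 1.15039585e+00,  3.00491825e-01,  1.52159541e+00,  5.86877891e-06,
        1.32072920e+00, -6.66196924e-02]), 'qvel': array([ 0.00037033,  0.00177371,  0.00044443, -0.00210024,  0.00267979,
        0.00130425]), 'effort': array([ 7.28171563e-04, -5.43496013e+01, -3.61784291e+01, -7.17935109e-05,
        4.04475111e-03, -1.76633432e-05]), 'ee_pos': array([190.46645884, 515.73028531, 249.70387799]), 'tool_rot': array([-1.50293015e-04,  1.75970027e-01,  9.84395335e-01, -5.93156516e-04]), 'ft_force': array([0.10713119, 0.11524479, 0.98913297]), 'moment': array([ 0.02813537, -0.04409591, -0.06543088]), 'grip_force': 0.0, 'grip_width': 84.88350896571156}
[[-7.53345885e-03 -9.83006973e-01  1.83413573e-01  3.09603760e+02]
 [-9.99690470e-01  1.17527321e-02  2.19279878e-02 -1.88984225e+01]
 [-2.37109755e-02 -1.83191607e-01 -9.82791242e-01  1.16959474e+03]
 [ 0.00000000e+00  0.00000000e+00  0.00000000e+00  1.00000000e+00]] 527.0664994743018
```

View pics/top.png

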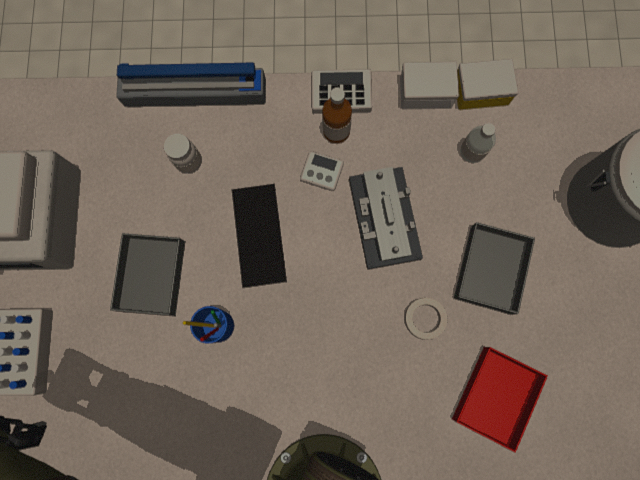

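View pics/side.png

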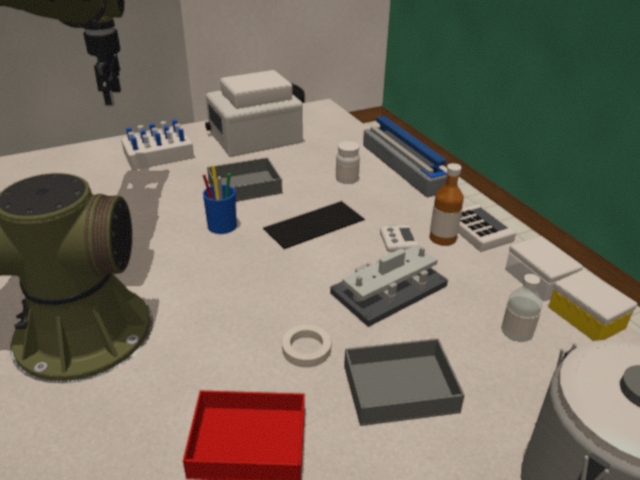

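Top view: fixture and plate at about (385,217), pad at (259,235), grey bins at (148,275) and (494,268), red decoy at (500,398), timer at (322,170) and bottle at (337,115). The side view agrees. Next I'll measure these from depth and colour.

Run:
```python
from h import *
c=dict(np.load('top.npz'));P=cloud(c);g=c['img'].max(-1).astype(int);z=P[...,2]
def box(n,m,u0,u1,v0,v1):
    k=np.zeros_like(m);k[v0:v1,u0:u1]=1
    xy=P[m&k][:,:2].astype(np.float32)
    (x,y),(w,h),a=cv2.minAreaRect(xy)
    if w<h: w,h,a=h,w,a-90
    print(n,len(xy),'c',np.round([x,y],1),'size',np.round([w,h],1),'long axis deg',round((a+90)%180-90,1),'z',np.round(np.percentile(P[m&k][:,2],[5,50,95]),1))
box('pad',(g<45)&(z<25),225,295,175,295)
box('plate',(z>50)&(z<62),340,430,160,275)
box('handle',(z>80)&(z<110),370,410,185,235)
box('fixture',(z>14)&(z<26),340,430,160,275)
box('binL',(z>25)&(z<55),105,190,228,322)
box('binR',(z>25)&(z<55),448,540,218,320)
print('bench z',np.median(z[300:330,260:380]))
cv2.imwrite('pics/crop.png',cv2.resize(c['img'][155:280,335:435],None,fx=6,fy=4.8*1,interpolation=cv2.INTER_CUBIC))
```

```text
pad 4186 c [556.2 143.5] size [228.  98.] long axis deg 7.3 z [2.7 6.2 9.9]
plate 2380 c [ 592.9 -154.9] size [202.   90.7] long axis deg 10.1 z [52.5 56.2 59.7]
handle 208 c [ 589.4 -142.3] size [59.9 14.8] long axis deg 10.4 z [84.5 91.8 95.5]
fixture 2074 c [ 608.9 -131.4] size [259.2 140. ] long axis deg 10.4 z [16.1 20.2 23.9]
binL 1044 c [464.6 383.1] size [170.7 132.5] long axis deg -5.2 z [26.9 41.6 47.9]
binR 1064 c [ 469.8 -373.9] size [171.2 131.4] long axis deg -16.6 z [26.5 42.  47.5]
bench z 0.2192833506964007
```

View pics/crop.png

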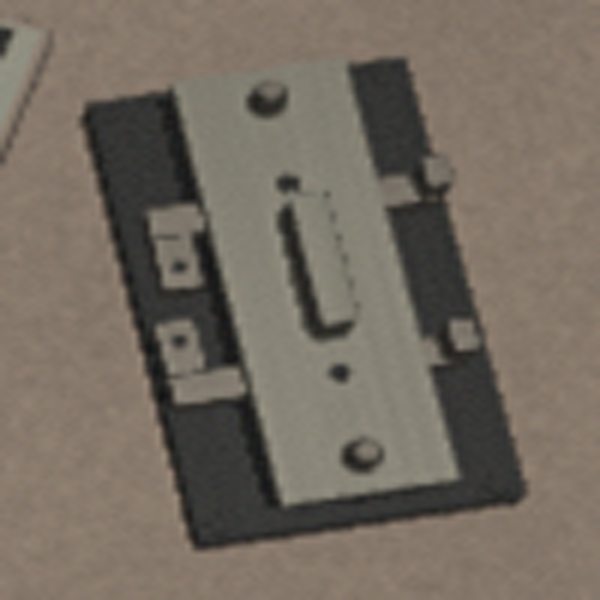

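The crop shows both feet on the +y side (crop px (178,265) and (180,345)) pointing at each other, with the ears on the -y side. So the far bracket (top) has its foot to the left and is left-hand, and the near one is right-hand. I'll move over the plate and refine with the wrist camera.

```bash
python3 - <<'E'
from h import *
a=np.radians(10.4)
for y in (a,a+np.pi): 
    for p in ([589,-142,260],[556,143,90],[464,383,60],[470,-374,60]): print(p,y,np.round(bot.ik(p,q(y)) if bot.ik(p,q(y)) is not None else 0,2))
E
python3 - <<'E'
from h import *
a=np.radians(10.4)
c=[bot.ik([589,-142,260],q(y)) for y in (a,a+np.pi,a-np.pi)]
c=[x for x in c if x is not None]; j=min(c,key=lambda x:abs(x[5])); print(j)
bot.move_joints(j)
s=bot.read_state();print(s['clock'],s['ee_pos'],s['ft_force'])
c=cam('wrist');cv2.imwrite('pics/w1.png',c['img']);print(bot.read_camera('wrist')['mount'])
P=cloud(c);z=P[...,2]
for n,lo,hi in(('handle',82,100),('plate',51,61)):
    xy=P[(z>lo)&(z<hi)&(abs(P[...,0]-590)<120)&(abs(P[...,1]+142)<60)][:,:2].astype(np.float32);print(n,len(xy),cv2.minAreaRect(xy) if len(xy) else '')
E
```

```text
[589, -142, 260] 0.18151424220741028 [-0.3   0.42  1.34 -0.    1.38  1.09]
[556, 143, 90] 0.18151424220741028 [ 0.19  0.53  1.6  -0.    1.01  1.58]
[464, 383, 60] 0.18151424220741028 [ 0.63  0.63  1.52 -0.    0.99  2.02]
[470, -374, 60] 0.18151424220741028 [-0.73  0.62  1.53 -0.    0.99  0.66]
[589, -142, 260] 3.323106895797203 [-0.3   0.42  1.34 -0.    1.38 -2.05]
[556, 143, 90] 3.323106895797203 [ 0.19  0.53  1.6  -0.    1.01 -1.56]
[464, 383, 60] 3.323106895797203 [ 0.63  0.63  1.52 -0.    0.99 -1.12]
[470, -374, 60] 3.323106895797203 [-0.73  0.62  1.53 -0.    0.99 -2.49]
[-2.97017397e-01  4.18893789e-01  1.33784004e+00 -4.44089210e-16
  1.38485882e+00  1.09226469e+00]
2.8167 [ 589.13580201 -141.24724936  260.02406495] [0.20676852 0.91361947 0.01119647]
[[-8.19272732e-04 -9.46618691e-01 -3.22354437e-01  8.14535354e+01]
 [ 9.99999654e-01 -7.28748124e-04 -4.01501697e-04 -3.85986406e-01]
 [ 1.45153819e-04 -3.22354655e-01  9.46618960e-01 -1.22912775e+02]
 [ 0.00000000e+00  0.00000000e+00  0.00000000e+00  1.00000000e+00]]
handle 1266 ((588.0322265625, -143.55079650878906), (59.920684814453125, 13.671749114990234), 10.269193649291992)
plate 14211 ((589.8469848632812, -155.83819580078125), (200.12451171875, 89.36029052734375), 9.925540924072266)
```

View pics/w1.png

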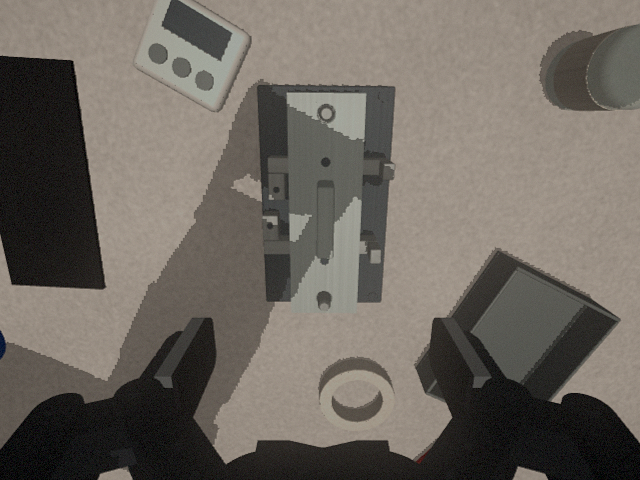

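Wrist view: handle at about (325,222), pins at (326,113) and (323,300), everything clear of the jaws. The two handle fits agree to about 1.5 mm, so I'll descend, grip softly and check for side load.

Run:
```python
from h import *
a=np.radians(10.3);Q=q(a);x,y=588.4,-143.1
jd=np.array([-np.sin(a),np.cos(a)])
def rep(t):
    s=bot.read_state();f=s['ft_force'];print(t,round(s['clock'],2),'p',np.round(s['ee_pos'],1),'f',np.round(f,1),'jaw',round(f[:2]@jd,1),'m',np.round(s['moment'],2),'w',round(s['grip_width'],1),round(s['grip_force'],1));return f
bot.move_to([x,y,150],Q)
bot.servo_line([x,y,79],Q,speed=100);rep('down')
f0=rep('open')[:2]@jd
bot.move_gripper(18,20);f=rep('18')
bot.move_gripper(0,20);bot.dwell(.2);f=rep('shut')
```

```text
down 4.29 p [ 588.8 -143.2   79.8] f [-0.1  0.5  0.6] jaw 0.5 m [ 0.02 -0.06 -0.02] w 85.5 0.0
open 4.29 p [ 588.8 -143.2   79.8] f [-0.1  0.5  0.6] jaw 0.5 m [ 0.02 -0.06 -0.02] w 85.5 0.0
18 4.94 p [ 588.4 -143.1   79. ] f [ 0.1 -0.3 -0.8] jaw -0.3 m [-0.06  0.    0.02] w 18.2 0.0
shut 5.36 p [ 588.4 -143.2   79.1] f [ 0.5 -0.3  0.7] jaw -0.4 m [-0.18 -0.09  0.03] w 14.0 23.6
```

```bash
cat >> h.py <<'E'
def rep(t):
    s=bot.read_state();print(t,round(s['clock'],2),'p',np.round(s['ee_pos'],1),'f',np.round(s['ft_force'],1),'m',np.round(s['moment'],2),'w',round(s['grip_width'],1),round(s['grip_force'],1));return s
E
python3 - <<'E'
from h import *
a=np.radians(10.3);Q=q(a);x,y=588.4,-143.1
bot.move_gripper(0,70);rep('grip')
for z in (84,92,102,114):
    bot.servo_line([x,y,z],Q,speed=40);s=rep('up')
    if np.abs(s['ft_force'][:2]).max()>12 or abs(s['ft_force'][2])>15: print('STOP');raise SystemExit
bot.servo_line([x,y,150],Q,speed=120)
b=np.radians(7.3);Q2=q(b);px,py=556.2,143.5
bot.servo_line([px,py,120],Q2,speed=180);rep('over')
bot.servo_line([px,py,50],Q2,speed=100);bot.dwell(.2);rep('low')
hit=bot.servo_line([px,py,38],Q2,speed=15,until_force=6);print(hit);rep('down')
E
```

```text
grip 5.58 p [ 588.5 -143.2   79.1] f [-0.8 -0.8  1.7] m [-0.15  0.1  -0.02] w 13.1 68.2
up 5.85 p [ 588.3 -143.    83.9] f [-0.4  0.6 -3.8] m [-0.   -0.01  0.04] w 13.1 68.3
up 6.2 p [ 588.5 -143.1   92.4] f [ 0.6 -0.7 -3.1] m [0.08 0.02 0.03] w 13.1 68.3
up 6.6 p [ 588.5 -143.1  102.3] f [-0.1  0.1 -3.7] m [0.02 0.05 0.03] w 12.8 68.3
up 7.05 p [ 588.5 -143.1  114.2] f [-0.  -0.1 -4.5] m [-0.01 -0.01  0.05] w 13.4 68.3
over 9.26 p [556.3 142.9 120.1] f [ 0.7  0.3 -3. ] m [ 0.03 -0.04  0.01] w 13.1 68.3
low 10.31 p [556.5 143.6  50.6] f [ 0.3 -0.  -4.4] m [0.01 0.   0.01] w 13.1 68.3
True
down 10.91 p [556.2 143.4  41.1] f [-1.1 -0.2  5.8] m [ 0.18  0.22 -0.04] w 13.4 69.7
```

The lift was clean and the plate is on the pad, with contact at the expected height. I'll release and look at the exposed brackets.

Run:
```python
from h import *
b=np.radians(7.3)
bot.move_gripper(40,30);bot.servo_line([556.2,143.5,130],q(b),speed=150)
a=np.radians(10.3)
bot.move_to([560,-148,240],q(a));bot.dwell(.15)
rep('look');c=cam('wrist');cv2.imwrite('pics/w2.png',cv2.resize(c['img'][60:360,140:540],None,fx=2,fy=2,interpolation=cv2.INTER_CUBIC))
P=cloud(c);z=P[...,2]
M=(abs(P[...,0]-590)<110)&(abs(P[...,1]+142)<75)
n,l,st,ce=cv2.connectedComponentsWithStats((M&(z>30)&(z<72)).astype(np.uint8))
for i in range(1,n):
    if st[i,4]<60: continue
    p=P[l==i];print(i,st[i],np.round(p.mean(0),1),cv2.minAreaRect(p[:,:2].astype(np.float32)),p[:,2].max())
c=cam('top');P=cloud(c);z=P[...,2]
k=(z>12)&(z<24);k[:175]=0;k[295:]=0;k[:,:225]=0;k[:,295:]=0
print('plate on pad',cv2.minAreaRect(P[k][:,:2].astype(np.float32)),np.percentile(P[k][:,2],[5,50,95]))
```

```text
look 13.38 p [ 560.2 -146.9  239.5] f [ 0.1 -0.2  0.6] m [0.01 0.04 0.02] w 39.9 0.0
1 [313  59  26  29 439] [ 668.6 -129.    49.6] ((670.4784545898438, -128.73324584960938), (19.821758270263672, 19.36246681213379), 12.335599899291992) 71.99706959605015
4 [ 262  123  140   49 3074] [ 622.5 -133.5   41.5] ((614.5113525390625, -141.44439697265625), (38.984901428222656, 109.75287628173828), 9.195300102233887) 66.27102756881123
5 [ 257  187  130   53 2765] [ 553.4 -139.6   41. ] ((561.1534423828125, -143.87074279785156), (39.264163970947266, 110.31422424316406), 9.747871398925781) 65.89825903101695
6 [313 258  22  31 463] [ 509.6 -157.    48.9] ((506.904296875, -157.32138061523438), (17.119861602783203, 19.4874210357666), 8.555706977844238) 71.93087538039333
plate on pad ((549.7005004882812, 137.72164916992188), (221.10032653808594, 85.83692932128906), 10.846232414245605) [14.37409232 18.31357675 21.77259162]
```

View pics/w2.png

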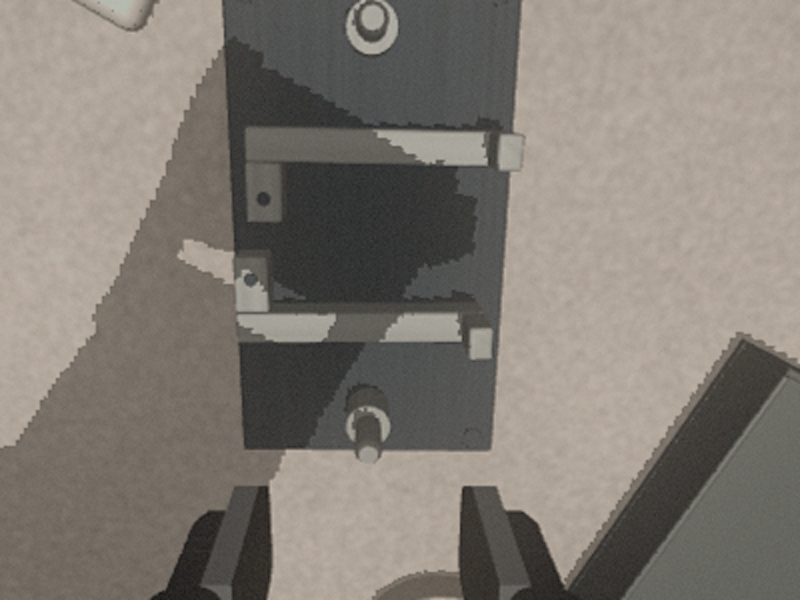

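The brackets are exposed: left-hand bar centre at crop px (375,145), right-hand at (355,327), with ears on the right at (510,152) and (480,343). The plate lies flat on the pad (top surface z≈18). I'll pick the left bracket, gripping 14 mm towards its foot to stay clear of the pin.

```bash
cat > br.py <<'E'
from h import *
def job(rect,ang,side,binc,bdir):
    # side +1 left (foot +y), -1 right
    d=np.radians(ang+90);X=np.array([np.cos(d),np.sin(d)]);Y=np.array([-X[1],X[0]])
    o=np.array(rect)-side*12.5*Y;g=o+14*X;Q=q(d)
    print('origin',o,'grip',g)
    bot.move_gripper(27,30)
    bot.move_to([*g,130],Q)
    bot.servo_line([*g,60],Q,speed=100)
    if bot.servo_line([*g,42],Q,speed=40,until_force=8): rep('HIT');raise SystemExit
    bot.move_gripper(0,60);bot.dwell(.1);s=rep('grip');assert 11<s['grip_width']<17
    bot.servo_line([*g,70],Q,speed=60);bot.servo_line([*g,160],Q,speed=150);rep('lift')
    e=np.radians(bdir);X=np.array([np.cos(e),np.sin(e)]);Y=np.array([-X[1],X[0]])
    t=np.array(binc)-side*12.5*Y+14*X;Q=q(e)
    bot.move_to([*t,190],Q)
    bot.servo_line([*t,60],Q,speed=120);bot.servo_line([*t,33],Q,speed=60);bot.dwell(.2);rep('low')
    print(bot.servo_line([*t,22],Q,speed=12,until_force=4));s=rep('down')
    bot.move_gripper(26,30);bot.servo_line([*t,170],Q,speed=120);rep('done')
E
python3 - <<'E'
from br import *
job((614.5,-141.4),9.2,1,(464.6,383.1),174.8)
E
```

```text
origin [ 626.83920331 -139.40148515] grip [ 624.60086669 -125.58157744]
HIT 16.33 p [ 624.7 -125.7   46.1] f [-2.5 -0.4  5.2] m [-0.02  0.21 -0.01] w 27.2 0.0
```

Run:
```python
from h import *
s=rep('now');c=cam('wrist');s2=cam('side')
a=c['img'];b=cv2.resize(s2['img'][180:360,300:480],(480,480),interpolation=cv2.INTER_CUBIC)
cv2.imwrite('pics/w3.png',cv2.resize(np.hstack([a[:, 100:540],b]),None,fx=.85,fy=.85))
```

```text
now 16.33 p [ 624.7 -125.7   46.1] f [-2.5 -0.4  5.2] m [-0.02  0.21 -0.01] w 27.2 0.0
```

View pics/w3.png

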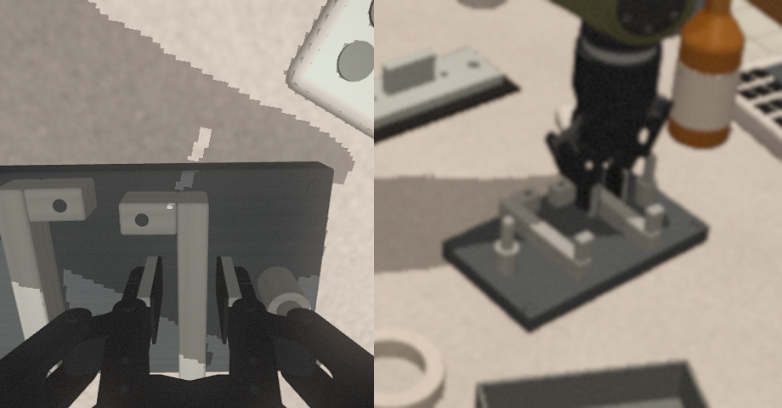

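The far finger's knuckle is touching the outer pin (pin at (285,290), knuckle at (240,315)) lightly, about 5 N. I'll back straight up, then grip nearer the foot, narrower and 4 mm higher.

```bash
sed -i 's/14\*X/24*X/g; s/move_gripper(27,30)/move_gripper(23,30)/; s/,60\],Q,speed=100/,66],Q,speed=100/; s/,42\],Q,speed=40/,46],Q,speed=40/; s/,33\],Q,speed=60/,38],Q,speed=60/; s/,22\],Q,speed=12/,26],Q,speed=12/' br.py
python3 - <<'E'
from br import *
p=bot.read_state()['ee_pos'];bot.servo_line([p[0],p[1],110],speed=80);rep('up')
job((615.5,-141.2),9.2,1,(464.6,383.1),174.8)
E
```

```text
up 17.38 p [ 624.4 -125.5  109.4] f [0.2 0.9 0.5] m [ 0.01  0.02 -0.  ] w 27.0 0.0
origin [ 627.83920331 -139.20148515] grip [ 624.00205481 -115.51021479]
grip 19.63 p [ 624.2 -115.6   46.4] f [-0.2 -0.4  4.2] m [-0.09  0.06  0.05] w 12.0 61.1
lift 20.93 p [ 623.6 -115.4  158.8] f [-0.6  0.8 -2.5] m [ 0.01  0.02 -0.04] w 12.4 60.4
low 24.85 p [441.9 397.8  38.3] f [ 0.9 -0.2 -1.8] m [0.02 0.03 0.02] w 12.1 60.4
True
down 25.52 p [441.8 397.7  30.4] f [-1.5 -0.9  6.4] m [-0.22  0.17  0.09] w 11.8 61.4
done 27.12 p [441.6 397.5 169.2] f [-1.6  0.7 -1. ] m [ 0.02  0.06 -0.  ] w 26.3 0.0
```

Run:
```python
from br import *
bot.move_to([600,100,240],q(np.radians(99)))
job((561.7,-143.8),9.7,-1,(469.8,-373.9),-16.6)
```

```text
origin [ 549.37870664 -145.90611724] grip [ 545.33496153 -122.24923399]
grip 31.42 p [ 545.6 -122.3   46.4] f [-0.5  1.   4.6] m [ 0.01 -0.   -0.01] w 12.1 60.3
lift 32.72 p [ 544.9 -122.1  159. ] f [ 0.  -0.5 -0.7] m [ 0.07  0.03 -0.  ] w 12.2 59.7
low 36.1 p [ 496.5 -368.9   38.3] f [-0.2  0.2 -1. ] m [-0.   -0.01  0.02] w 12.2 59.7
True
down 36.77 p [ 496.4 -368.7   30.4] f [-0.6  1.9  5.6] m [0.16 0.16 0.04] w 12.5 60.5
done 38.37 p [ 496.1 -368.6  169.1] f [ 0.3  0.4 -0.5] m [ 0.06  0.05 -0.  ] w 25.9 0.0
```

Both are placed. I'll move clear and check.

Run:
```python
from h import *
bot.move_to([350,0,300],q(np.pi/2))
c=cam('top');i=c['img'];P=cloud(c);z=P[...,2]
for n,(u0,u1,v0,v1) in dict(L=(118,180,240,308),R=(462,524,230,306)).items():
    s=z[v0:v1,u0:u1];print(n,'bar z',np.median(s[(s>15)&(s<32)]),'n',((s>15)&(s<32)).sum(),'ear max',np.percentile(s,99))
f=lambda u0,u1,v0,v1:cv2.resize(i[v0:v1,u0:u1],(380,380),interpolation=cv2.INTER_CUBIC)
cv2.imwrite('pics/end.png',np.vstack([cv2.resize(np.hstack([f(100,200,225,325),f(445,545,218,318)]),(560,280)),cv2.resize(i[50:340,90:550],(560,310))]))
```

```text
L bar z 23.727877702723276 n 742 ear max 49.04771663666273
R bar z 23.557456426959675 n 692 ear max 48.48993592238044
```

View pics/end.png

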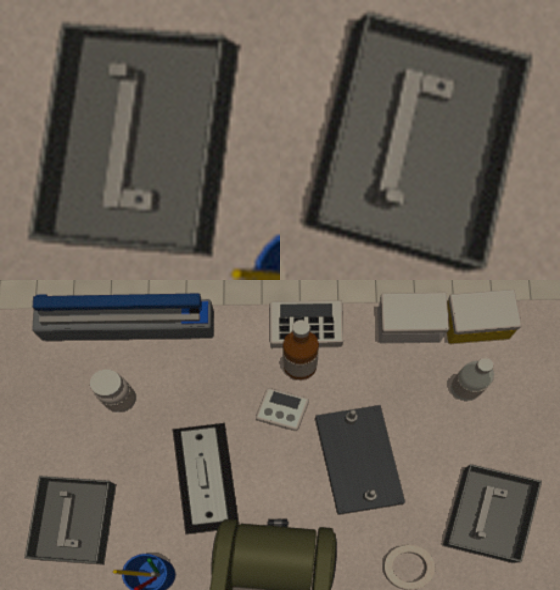

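The left and right brackets lie flat, ear up, in their own bins, with bars at (122,145) and (400,140). The plate is square on the pad at (205,478), and nothing else has moved.

```bash
python3 -c "
from rig import bot
print(bot.read_state()['clock'],bot.finish_job())"
```

```text
the job is handed in; nothing more can be done
39.9583 None
```

The job is handed in at 40.0 s: the plate is flat and square on the pad and both brackets lie flat, ear up, in their own bins; the only unplanned contact was a light touch (about 5 N) of a finger on a fixture pin.

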